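Bring the chilli jar round to the front of the condiment carousel

ROBOT

A 7-joint arm with a two-finger parallel gripper is mounted at the origin on the work surface. World frame = base frame: x ahead of the robot, y to its left, z up, the work surface at z = 0. Lengths are in m, angles in rad, forces in N, time in s.
With the tool pointing down it reaches from about 0.4 to 0.875 m from the base axis. Payload 4.4 kg.
Tool frame: the origin (TCP) lies at the very end of the fingers, on their centre line; the grasp point (between the pads) lies ctrl.tcp_to_grasp behind it (ctrl.tcp_to_grasp is the distance from the TCP to the grasp point, in m); z points along the fingers, y is the line along which they close (so a half turn about z gives the same grasp; the last joint's range is limited). The gripper opens to 85 mm and grips with 20 to 120 N. Pads are 22 mm wide; open, the fingers measure 114 mm over their backs; the gripper's body (76 mm by 85 mm) begins 54 mm behind the grasp point. The pads swing forward as they close: fully open they stand 13 mm farther back than shut.
Start: joints at [1.112, 0.628, 0.038, 1.517, -0.027, 0.996, -0.02], TCP at [0.249, -0.6, 0.231] pointing down, gripper open.
Joint ranges: [-3.06, 3.06], [-0.37, 2.12], [-1.25, 1.32], [0.18, 2.47], [-1.1, 4.24], [0.23, 1.98], [-2.94, 2.94]. Speed limits (rad/s): [2.57, 2.57, 3.14, 3.14, 3.14, 3.14, 3.14].

INTERFACE

Orientations are given as a rotation vector (axis times angle).
In Python, from plant import ctrl gives the robot as it stands. The module is installed in compiled form; this text tells all that it offers.
- The arm moves only by the tool servo_tool, never from a script. Its argument "moves" is text: rows parted by semicolons, each of 7 numbers parted by spaces: the shift along the tool's x, y, z in cm, then the turn, a rotation vector about the tool's x, y, z in rad, then the opening in per cent of the stroke, from 0 (shut) to 100 (fully open). In form: dx dy dz rx ry rz gripper; .... A call has 1 to 20 rows; each row is the pose to reach, as a shift and turn from the pose commanded when the call began, along the tool's axes at that moment; what a row does not reach only later rows make up. A row lasts 1/12 s, in which the tool goes at most 41.7 mm and 7.16 degrees, less where a joint would pass 70% of its speed; a pose out of reach is approached as far as the arm can. A call with a gripper value outside its range is refused whole. The fingers move at their own pace and stop on an object; "grip_force" is the grip in N (left out, the last holds). Time passes only in rows, so rows that repeat a pose let the fingers close. It gives the time, the measured TCP pose, the force and the opening at its end, in the units of the state.
- ctrl.sense(): the state, without advancing time (a new reading comes with each control period).
- ctrl.grab_frame(name): name is "scene" or "top"; returns (picture, depth): 480x640x3 uint8, blue, green, red; 480x640 float32, m along the optical axis (not along the pixel's ray), 0 where there is no reading.
- ctrl.camera_params(name): a dict with "K" (3x3 intrinsics, pixels), "dist_coeffs" ([k1, k2, p1, p2, k3] as OpenCV has them; the pictures are not rectified), "world_from_camera" (4x4, takes a point from camera to world coordinates). Camera axes: x right, y down, z forward; pixel columns grow to the right and rows downward; lengths in m; the calibration is good to about 2 mm. A picture is of the moment at which its call begins. camera_params takes no time and is no camera call.
- ctrl.sign_off(): hands the job in, once; it reports no verdict.
Trained networks look in the newest picture that a camera, given by its name, has taken for a name from the list of things; names that differ only in an ending like _2 or _b are one class to them, and where a whole thing is asked for, a point or a joint stands for the part that bears it (a point fixed in the world has none). Each returns a list of dicts, best first, with "confidence" (0 to 1); they miss things now and then, are a little off and sometimes report something else, mostly with a low value. They report only what shows in the picture. A call takes as long as a camera call.
- ctrl.regions_of(label, camera): "region" (480x640 bool, what is visible of it) and "rect" ([left, top, right, bottom] in pixels, round what is visible of it).
- ctrl.mark_of(label, camera): "at" ([row, column] in pixels: a listed point, or the origin of a listed thing).
The state is a dict: "clock": time; "joint_positions": joint angles; "qd": joint speeds; "tau": joint torques, N m; "eef_pos": TCP position; "eef_rot": TCP orientation; "contact_force": force on the tool from outside, world axes, zero at the start; "wrist_torque": the same for the moment, N m; "gripper_width": finger opening in m.
Only numpy, scipy, OpenCV 4.12 (cv2) and the standard library are available. Lean on these libraries where they do the work, as an engineer would, in place of code of your own. Each camera call takes 0.05 s, during which the arm holds its last target. There are 200 camera calls.

TASK

Turn the condiment carousel gently by pushing its blue scalloped rim with the fingertips until the red-lidded chilli jar stands at the front, squarely facing the white chopping board. Do not touch, lift or upset any of the jars, or touch the black mat they stand on, and leave the mug, bowl and bottle where they are. Let the carousel come to rest with the fingers clear of it.

Things in the scene. Friction and masses are not known exactly. Their poses are not given: they have to be found in the camera images.
- carousel: Condiment carousel (lazy Susan) on the table: a fixed steel foot, 210 mm across and 21 mm high, carrying a turning platter 334 mm across over its lobes. Origin: on the turning axis, at table height; z up. Its -x axis is the FRONT direction, from the axis to the middle of the chopping board, up to 20 degrees from world -x. The foot does not move or turn.
- front_place (a point): The front place: a point that stays put, 88 mm from the turning axis in the front direction, 40 mm above the table (mat height). Beyond it, square to the front and fixed on the table between carousel and robot, lies the white chopping board (200 mm deep, 320 mm wide, 18 mm thick, a cut carrot on it), its middle 300 to 320 mm from the turning axis.
- platter (a joint): Angle of the platter about the vertical axis, rad, growing anticlockwise seen from above; unlimited either way, starts anywhere in -0.31 to 0.31. At 0 one of the ten rim lobes lies on the carousel's +x axis, the others every 36 degrees; the lobes turn with the platter. The bearing has light dry friction (about 0.09 N m, plus 0.03 N m per rad/s): some 1 N at the rim turns it, and it stops within a few degrees when let go. The jars ride round with the platter.
- rim: The platter's blue plastic rim, turning with the platter; origin on the axis at table height. Underside 22 mm above the table. A round edge of radius 150 mm with ten lobes: upright cylinders of 20 mm radius whose axes stand 147 mm from the turning axis, so they reach out to 167 mm and leave gaps about 60 mm wide between them, open to the outside. Lobe tops 48 mm, lip top 46 mm above the table. The lip's inner radius is 134 mm; inside it lies the mat.
- mat: The black rubber mat inside the rim, radius 133 mm, its top 40 mm above the table, turning with the platter; origin on the axis at table height. Not to be touched.
- chilli_jar: Squat white ceramic condiment jar, 56 mm across, 62 mm high over the small knob on its red lid, 0.12 to 0.24 kg. Origin: centre of its underside. Stands loose on the mat with its axis 75 to 102 mm from the turning axis; the five jars stand about 60 degrees apart in any order, with a vacant place at the front at the start. THE MARKED JAR, to be brought to the front.
- sugar_jar: Squat white ceramic condiment jar, 56 mm across, 62 mm high over the small knob on its white lid, 0.12 to 0.24 kg. Origin: centre of its underside. Stands loose on the mat with its axis 75 to 102 mm from the turning axis; the five jars stand about 60 degrees apart in any order, with a vacant place at the front at the start. Not to be touched.
- lime_jar: Squat white ceramic condiment jar, 56 mm across, 62 mm high over the small knob on its green lid, 0.12 to 0.24 kg. Origin: centre of its underside. Stands loose on the mat with its axis 75 to 102 mm from the turning axis; the five jars stand about 60 degrees apart in any order, with a vacant place at the front at the start. Not to be touched.
- peanut_jar: Squat white ceramic condiment jar, 56 mm across, 62 mm high over the small knob on its yellow lid, 0.12 to 0.24 kg. Origin: centre of its underside. Stands loose on the mat with its axis 75 to 102 mm from the turning axis; the five jars stand about 60 degrees apart in any order, with a vacant place at the front at the start. Not to be touched.
- pepper_jar: Squat white ceramic condiment jar, 56 mm across, 62 mm high over the small knob on its black lid, 0.12 to 0.24 kg. Origin: centre of its underside. Stands loose on the mat with its axis 75 to 102 mm from the turning axis; the five jars stand about 60 degrees apart in any order, with a vacant place at the front at the start. Not to be touched.
- mug: Blue ceramic mug, 74 mm across, 80 mm high, handle towards its +y, standing loose on the table left of the carousel. Origin: centre of its underside. A bystander.
- bowl: Steel bowl, 180 mm across, 65 mm high, standing loose on the table right of the carousel. Origin: centre of its underside. A bystander.
- bottle: Amber sauce bottle with orange cap, 60 mm across, 190 mm high, standing loose on the table left of the carousel. Origin: centre of its underside. A bystander.

How it is judged:
By the outcome, as a careful person would: the job done as asked, in the order asked, and still so for the second after the job is handed in, with the robot touching nothing.
It also fails if it takes over 64 s, if anything falls off the work surface, if the arm or the gripper's body presses on something with over 40 N, if the wrist force passes 120 N, or if a joint passes its speed limit or range.

## Working session

There is one attempt and no reset: what is moved stays moved. The work goes in short steps, Python scripts to look and compute and a tool call to move; the robot and the scene stay as the last step left them, time stands still between calls to the robot, and variables do not carry over. Pictures are saved under pics/ and viewed, on a budget of 10 in all, crops included, one or two more only if the job needs it, and the job is handed in when it is done.

Besides the shell and the picture viewer there is one more tool, called after "Request:" in YAML: its name, and indented under it one key for each argument. servo_tool: Moves the arm, as the interface text tells. Its arguments: {"type":"object","properties":{"moves":{"type":"string"},"grip_force":{"type":"number"}},"required":["moves"]}

```bash
mkdir -p pics
cat > h.py <<'E'
import numpy as np, cv2
from plant import ctrl
from scipy.spatial.transform import Rotation as R
def cloud(cam, region, depth):
    p=ctrl.camera_params(cam); K=np.array(p["K"]); d=np.array(p["dist_coeffs"]); T=np.array(p["world_from_camera"])
    v,u=np.nonzero(region&(depth>0))
    n=cv2.undistortPoints(np.stack([u,v],1).astype(float)[:,None],K,d)[:,0]
    z=depth[v,u]
    return np.c_[n*z[:,None],z]@T[:3,:3].T+T[:3,3]
def fitc(P):  # circle fit x,y
    A=np.c_[2*P[:,:2],np.ones(len(P))]; s=np.linalg.lstsq(A,(P[:,:2]**2).sum(1),rcond=None)[0]
    return s[:2],np.sqrt(s[2]+s[:2]@s[:2])
E
python3 - <<'E'
from h import *
for c in("top","scene"):
    im,d=ctrl.grab_frame(c); cv2.imwrite(f"pics/{c}0.png",im); np.save(f"{c}0.npy",d)
    print(c,np.array(ctrl.camera_params(c)["world_from_camera"]).round(3).tolist())
im,d=ctrl.grab_frame("top")
for n in["rim","mat","chilli_jar","sugar_jar","lime_jar","peanut_jar","pepper_jar","mug","bowl","bottle"]:
    for r in ctrl.regions_of(n,"top")[:2]:
        P=cloud("top",r["region"],d)
        if len(P): print(n,round(r["confidence"],2),r["rect"],len(P),"mean",P.mean(0).round(3),"min",P.min(0).round(3),"max",P.max(0).round(3))
for n in["carousel","front_place","chilli_jar"]:
    print(n,ctrl.mark_of(n,"top")[:2])
s=ctrl.sense();print(s)
print(ctrl.tcp_to_grasp)
E
```

```text
top [[-0.006, -0.989, 0.146, 0.432], [-1.0, 0.005, -0.01, -0.0], [0.009, -0.146, -0.989, 1.289], [0.0, 0.0, 0.0, 1.0]]
scene [[0.358, 0.722, -0.592, 1.331], [0.934, -0.276, 0.228, -0.27], [0.001, -0.634, -0.773, 0.997], [0.0, 0.0, 0.0, 1.0]]
rim 0.57 [235.0, 160.0, 367.5, 293.4] 3471 mean [0.653 0.027 0.047] min [ 0.493 -0.129 -0.007] max [0.822 0.19  0.056]
mat 0.61 [244.7, 170.7, 353.6, 279.1] 6328 mean [0.646 0.028 0.041] min [ 0.529 -0.103  0.031] max [0.791 0.162 0.095]
chilli_jar 0.58 [273.3, 176.6, 301.6, 198.3] 520 mean [0.739 0.053 0.089] min [0.715 0.026 0.037] max [0.784 0.086 0.108]
chilli_jar 0.49 [319.9, 218.8, 343.9, 245.1] 473 mean [ 0.632 -0.047  0.092] min [ 0.608 -0.073  0.036] max [ 0.661 -0.02   0.108]
sugar_jar 0.94 [313.0, 186.1, 336.2, 209.5] 461 mean [ 0.717 -0.031  0.091] min [ 0.694 -0.058  0.042] max [ 0.746 -0.005  0.105]
lime_jar 0.65 [249.0, 198.2, 277.0, 222.1] 503 mean [0.682 0.11  0.09 ] min [0.658 0.084 0.037] max [0.714 0.145 0.109]
peanut_jar 0.7 [115.8, 261.4, 156.9, 298.5] 1196 mean [0.526 0.419 0.038] min [ 0.479  0.375 -0.004] max [0.572 0.474
[... 881 characters left out ...]

{'clock': 0.8, 'joint_positions': array([ 1.11215713,  0.62837728,  0.03847281,  1.51744182, -0.02701456,
        0.9963426 , -0.01998666]), 'qd': array([-0.00099573,  0.000289  , -0.00049099,  0.00021115,  0.00012002,
        0.00042788,  0.00089221]), 'tau': array([ 5.17504868e-04, -5.63218439e+01,  1.22539368e+00, -1.93776584e+01,
        1.09157569e-02,  1.50269789e-03,  3.89727759e-06]), 'eef_pos': array([ 0.24886232, -0.60044832,  0.23131425]), 'eef_rot': array([-3.08112141e+00, -6.13099905e-01, -8.22550019e-05]), 'contact_force': array([ 0.3060818 ,  0.04723516, -0.05244017]), 'wrist_torque': array([-0.03731406,  0.01841759, -0.02074685]), 'gripper_width': 0.08504776221037275}
0.0187
```

Run:
```python
import cv2
im=cv2.imread("pics/top0.png"); cv2.imwrite("pics/top0c.png",cv2.resize(im[130:400,160:480],None,fx=2.2,fy=2.2,interpolation=cv2.INTER_CUBIC))
```

```text
(no output)
```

View pics/top0c.png

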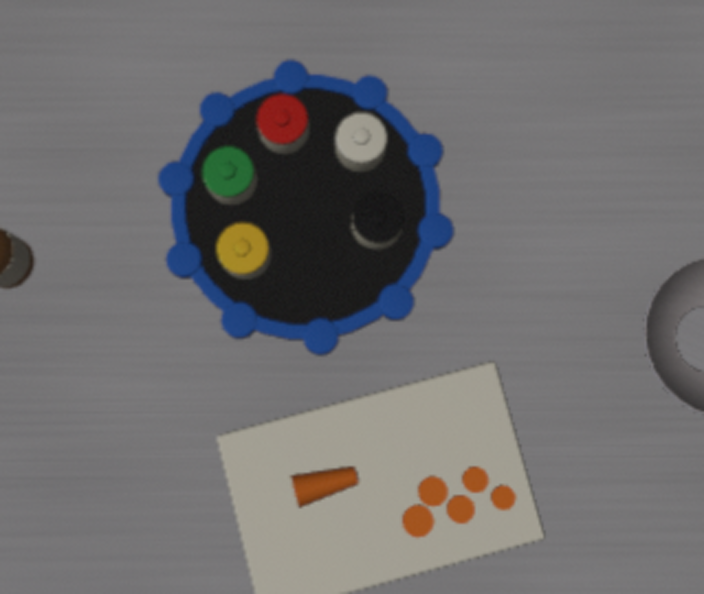

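View pics/scene0.png

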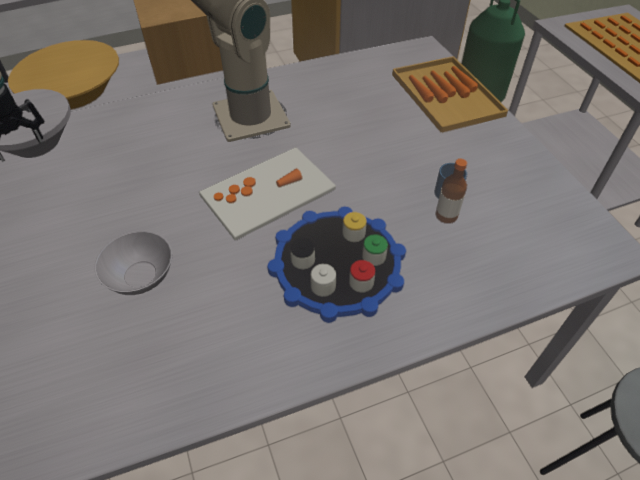

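The top crop shows the red lid at the back (283,119), the pepper jar at front right, the board tilted about 15° below, and all ten lobes visible. The scene view agrees. Next I'll measure these geometrically.

```bash
cat >> h.py <<'E'
def measure(board=None):
    im,d=ctrl.grab_frame("top"); 
    hsv=cv2.cvtColor(im,cv2.COLOR_BGR2HSV); h,s,v=[hsv[...,i].astype(int) for i in range(3)]
    win=np.zeros(h.shape,bool); win[150:305,220:385]=1
    blue=win&(h>100)&(h<125)&(s>130)&(v>50)
    P=cloud("top",blue,d); P=P[(P[:,2]>.04)&(P[:,2]<.054)]
    # fit centre + lobe phase by outline model: points inside shape 
    from scipy.optimize import least_squares
    c=(P[:,:2].max(0)+P[:,:2].min(0))/2
    ring=lambda c:np.hypot(*(P[:,:2]-c).T)
    for _ in range(5):
        # centre from band 136-150 moment balance by angle bins, robust: circle fit to median per bin
        a=np.arctan2(P[:,1]-c[1],P[:,0]-c[0]); r=ring(c)
        Q=[]
        for k in range(60):
            m=(((a+np.pi)/(2*np.pi)*60).astype(int)%60==k)&(r>.13)&(r<.151)
            if m.sum()>3: Q.append(P[m,:2].mean(0))
        c,rad=fitc(np.array(Q))
    r=ring(c); a=np.arctan2(P[:,1]-c[1],P[:,0]-c[0]); L=(r>.154)&(r<.175)
    phi=np.angle(np.exp(1j*10*a[L]).sum())/10
    red=win&((h<8)|(h>172))&(s>140)&(v>60)
    J=cloud("top",red,d); J=J[J[:,2]>.085]; j=(J[:,:2].max(0)+J[:,:2].min(0))/2; jm=J[:,:2].mean(0)
    return im,d,c,rad,phi,j,jm
def boardfit(im,d):
    hsv=cv2.cvtColor(im,cv2.COLOR_BGR2HSV); 
    P=cloud("top",np.ones(d.shape,bool),d).reshape(-1,3)
    v,u=np.nonzero(d>0); s=hsv[v,u].astype(int)
    m=(P[:,0]>.2)&(P[:,0]<.5)&(abs(P[:,1])<.3)&(P[:,2]>.011)&(P[:,2]<.026)&(u>220)&(u<420)
    Q=P[m,:2]
    mask=np.zeros(d.shape,np.uint8); mask[v[m],u[m]]=1
    return cv2.minAreaRect((Q*1000).astype(np.float32)),len(Q)
E
python3 - <<'E'
from h import *
im,d,c,rad,phi,j,jm=measure()
print("c",c,rad,"phi",np.degrees(phi),"jar",j,jm)
b,n=boardfit(im,d);print(b,n)
f=np.array(b[0])/1000-c; print("front ang",np.degrees(np.arctan2(f[1],f[0])),np.hypot(*f))
for q in(j,jm):
  q=q-c; print("jar ang",np.degrees(np.arctan2(q[1],q[0])),np.hypot(*q))
# board by colour corners
hsv=cv2.cvtColor(im,cv2.COLOR_BGR2HSV)
g=((im.astype(int)[...,2]-im.astype(int)[...,0]>12)&(hsv[...,2]>130)).astype(np.uint8)
g[:270]=0; g[:,:220]=0; g[:,430:]=0
g=cv2.morphologyEx(g,cv2.MORPH_OPEN,np.ones((3,3)))
cs,_=cv2.findContours(g,cv2.RETR_EXTERNAL,cv2.CHAIN_APPROX_NONE); k=max(cs,key=cv2.contourArea)
M=np.zeros(g.shape,np.uint8); cv2.drawContours(M,[k],-1,1,-1)
Q=cloud("top",M>0,d); Q=Q[(Q[:,2]<.03)&(Q[:,2]>.01)]
b=cv2.minAreaRect((Q[:,:2]*1000).astype(np.float32));print(b)
f=np.array(b[0])/1000-c; print("front ang",np.degrees(np.arctan2(f[1],f[0])),np.hypot(*f), Q[:,2].mean())
E
```

```text
c [0.6588394  0.03025947] 0.1404629300797581 phi 6.301920725835504 jar [0.74473988 0.05385252] [0.74336084 0.05363315]
((377.75830078125, -43.60423278808594), (255.38291931152344, 319.5993957519531), 14.544028282165527) 10385
front ang -165.27645669831577 0.2906242069809409
jar ang 15.357902131050995 0.0890815636782684
jar ang 15.458326089483725 0.08769380332517766
((350.67376708984375, -49.473907470703125), (196.4554901123047, 315.3580627441406), 14.588981628417969)
front ang -165.49366895457416 0.3183134735087848 0.019339989392142733
```

```bash
cat >> h.py <<'E'
C=np.array([.6588,.0303])
def rows(wp,g):
    "wp: list of (alpha_deg, radius, z); prints the rows from the present pose"
    s=ctrl.sense(); p0=s["eef_pos"]; R0=R.from_rotvec(s["eef_rot"]); out=[]
    for a,r,z in wp:
        t=np.radians(a); p=np.r_[C+r*np.array([np.cos(t),np.sin(t)]),z]
        y=np.array([-np.sin(t),np.cos(t),0]); zz=np.array([0,0,-1.]); Rg=R.from_matrix(np.c_[np.cross(y,zz),y,zz])
        d=R0.inv().apply(p-p0)*100; w=(R0.inv()*Rg).as_rotvec()
        out.append(" ".join(f"{x:.1f}" for x in d)+" "+" ".join(f"{x:.2f}" for x in w)+f" {g}")
    print("; ".join(out))
    print("pos",p0.round(4),"F",s["contact_force"].round(2),"J",s["joint_positions"].round(2),"w",round(s["gripper_width"],4),"t",s["clock"])
E
python3 - <<'E'
from h import *
rows([(-173.7,.165,.15),(-173.7,.165,.03)],68)
E
```

```text
46.2 -47.2 8.1 -0.00 -0.00 0.28 68; 46.2 -47.2 20.1 -0.00 -0.00 0.28 68
pos [ 0.2488 -0.6005  0.2313] F [-0.02  0.9   0.07] J [ 1.11  0.63  0.04  1.52 -0.03  1.   -0.02] w 0.0856 t 0.85
```

Request:
servo_tool:
  moves: "10 -10 2 0 0 0.06 68; 20 -20 4 0 0 0.12 68; 20 -20 4 0 0 0.12 68; 20 -20 4 0 0 0.12 68; 30 -30 6 0 0 0.18 68; 30 -30 6 0 0 0.18 68; 30 -30 6 0 0 0.18 68; 40 -40 7 0 0 0.24 68; 40 -40 7 0 0 0.24 68; 40 -40 7 0 0 0.24 68; 46.2 -47.2 8.1 0 0 0.28 68; 46.2 -47.2 8.1 0 0 0.28 68; 46.2 -47.2 8.1 0 0 0.28 68; 46.2 -47.2 8.1 0 0 0.28 68; 46.2 -47.2 8.1 0 0 0.28 68; 46.2 -47.2 8.1 0 0 0.28 68; 46.2 -47.2 8.1 0 0 0.28 68; 46.2 -47.2 8.1 0 0 0.28 68; 46.2 -47.2 8.1 0 0 0.28 68; 46.2 -47.2 8.1 0 0 0.28 68"

```text
clock: 2.52
eef_pos: [0.4946, 0.0107, 0.1505]
eef_rot: [3.136, 0.173, -0.0]
contact_force: [0.6, -0.2, -0.3]
gripper_width: 0.0579
```

Run:
```python
from h import *
rows([(-173.7,.165,.15),(-173.7,.165,.06),(-173.7,.165,.03)],68)
im,d=ctrl.grab_frame("top"); a=im[170:330,210:400]
im2,_=ctrl.grab_frame("scene"); b=im2[130:330,220:440]
b=cv2.resize(b,(400,364)); a=cv2.resize(a,(432,364)); 
cv2.imwrite("pics/hov.png",cv2.resize(np.hstack([a,b]),(800,350)))
```

```text
0.0 -0.1 0.0 0.00 0.00 0.00 68; 0.0 -0.2 9.0 0.00 0.00 0.00 68; 0.0 -0.2 12.0 0.00 0.00 0.00 68
pos [0.4946 0.0107 0.1505] F [ 0.57 -0.23 -0.25] J [-0.17  0.53  0.13  2.03 -0.12  0.59 -1.42] w 0.0579 t 2.5167
```

View pics/hov.png

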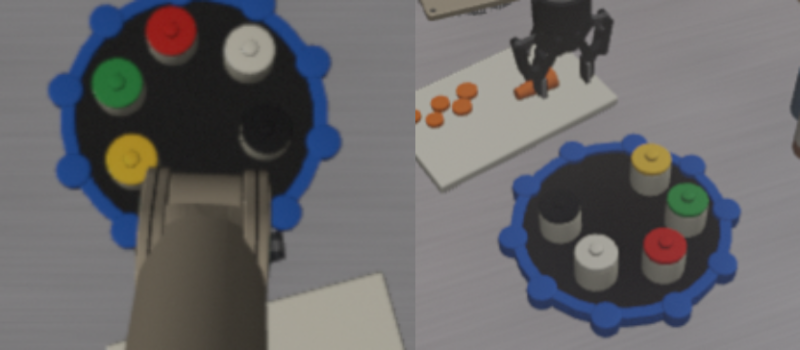

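The fingers hang over the front lobe, which is roughly (640,145) in the right half, and are clear of the jars. Now I'll lower them so they straddle the lobe.

Request:
servo_tool:
  moves: "0 -0.2 2 0 0 0 68; 0 -0.2 4 0 0 0 68; 0 -0.2 6 0 0 0 68; 0 -0.2 8 0 0 0 68; 0 -0.2 9 0 0 0 68; 0 -0.2 10 0 0 0 68; 0 -0.2 11 0 0 0 68; 0 -0.2 12 0 0 0 68; 0 -0.2 12 0 0 0 68; 0 -0.2 12 0 0 0 68"

```text
clock: 3.45
eef_pos: [0.4946, 0.0143, 0.0301]
eef_rot: [-3.137, -0.177, 0.001]
contact_force: [0.6, -0.1, 0.8]
gripper_width: 0.0579
```

Run:
```python
from h import *
a0=-173.7
inc=[.5,1.5]+[2.5]*18
rows([(a0+sum(inc[:k+1]),.165,.03) for k in range(20)],68)
im,d=ctrl.grab_frame("scene"); cv2.imwrite("pics/down.png",cv2.resize(im[150:330,240:440],(800,720))[:600])
```

```text
-0.0 0.4 0.0 -0.00 0.00 -0.01 68; 0.0 0.8 0.0 -0.00 0.00 -0.03 68; 0.0 1.5 0.0 -0.00 0.00 -0.08 68; 0.1 2.2 0.0 -0.00 0.00 -0.12 68; 0.2 2.9 0.0 -0.00 0.00 -0.16 68; 0.3 3.6 0.0 -0.00 0.00 -0.21 68; 0.5 4.3 0.0 -0.00 0.00 -0.25 68; 0.7 5.0 0.0 -0.00 0.00 -0.29 68; 0.9 5.7 0.0 -0.00 0.00 -0.34 68; 1.2 6.4 0.0 -0.00 0.00 -0.38 68; 1.5 7.1 0.0 -0.00 0.00 -0.43 68; 1.8 7.7 0.0 -0.00 0.00 -0.47 68; 2.1 8.3 0.0 -0.00 0.00 -0.51 68; 2.5 9.0 0.0 -0.00 0.00 -0.56 68; 2.9 9.6 0.0 -0.00 0.00 -0.60 68; 3.3 10.1 0.0 -0.00 0.00 -0.64 68; 3.7 10.7 0.0 -0.00 0.00 -0.69 68; 4.2 11.3 0.0 -0.00 0.00 -0.73 68; 4.7 11.8 0.0 -0.00 0.00 -0.77 68; 5.2 12.3 0.0 -0.00 0.00 -0.82 68
pos [0.4946 0.0143 0.0301] F [ 0.6  -0.12  0.8 ] J [-0.13  0.75  0.07  2.09 -0.16  0.3  -1.39] w 0.0579 t 3.45
```

View pics/down.png

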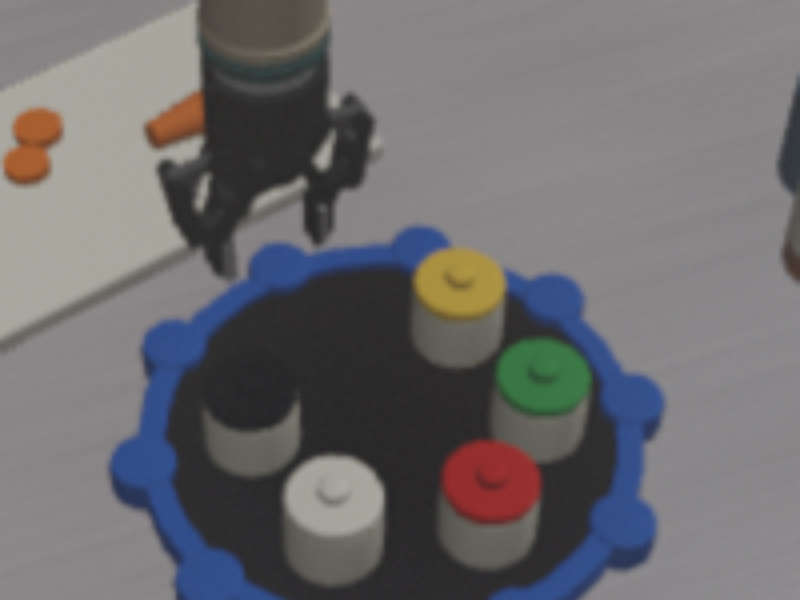

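The fingers straddle the front lobe (280,262) with clearance on both sides. I'll go 4 mm deeper and start the sweep.

Request:
servo_tool:
  moves: "0 0.2 0.4 0 0 -0.01 68; 0 0.8 0.4 0 0 -0.03 68; 0 1.5 0.4 0 0 -0.08 68; 0.1 2.2 0.4 0 0 -0.12 68; 0.2 2.9 0.4 0 0 -0.16 68; 0.3 3.6 0.4 0 0 -0.21 68; 0.5 4.3 0.4 0 0 -0.25 68; 0.7 5 0.4 0 0 -0.29 68"

```text
clock: 4.17
eef_pos: [0.5068, -0.0354, 0.0265]
eef_rot: [-3.077, -0.633, 0.002]
contact_force: [-0.7, 0.4, -0.2]
gripper_width: 0.0585
```

Run:
```python
from h import *
s=ctrl.sense(); q=s["eef_pos"][:2]-C; a0=np.degrees(np.arctan2(q[1],q[0])); print(a0,np.hypot(*q))
im,d,c,rad,phi,j,jm=measure(); print(c,np.degrees(phi),j-C,np.degrees(np.arctan2(*(j-C)[::-1])))
a0=-156.2+.5; inc=[1.5,2.5]+[3]*18
rows([(a0+sum(inc[:k+1]),.165,.026) for k in range(20)],68)
```

```text
-156.63761839249617 0.1655816321341726
[0.65885249 0.03047906] -17.65657001020187 [0.07859331 0.0400975 ] 27.030209191417878
0.1 0.5 0.1 0.00 0.00 -0.05 68; 0.1 1.2 0.1 0.00 0.00 -0.09 68; 0.2 2.1 0.1 0.00 0.00 -0.14 68; 0.4 2.9 0.1 0.00 0.00 -0.19 68; 0.5 3.8 0.1 0.00 0.00 -0.25 68; 0.8 4.6 0.1 0.00 0.00 -0.30 68; 1.1 5.4 0.1 0.00 0.00 -0.35 68; 1.4 6.2 0.1 0.00 0.00 -0.40 68; 1.7 7.0 0.1 0.00 0.00 -0.46 68; 2.1 7.8 0.1 0.00 0.00 -0.51 68; 2.6 8.5 0.1 0.00 0.00 -0.56 68; 3.0 9.2 0.1 0.00 0.00 -0.61 68; 3.6 9.9 0.1 0.00 0.00 -0.66 68; 4.1 10.6 0.1 0.00 0.00 -0.72 68; 4.7 11.2 0.1 0.00 0.00 -0.77 68; 5.3 11.8 0.1 0.00 0.00 -0.82 68; 6.0 12.4 0.1 0.00 0.00 -0.87 68; 6.6 12.9 0.1 0.00 0.00 -0.93 68; 7.3 13.4 0.1 0.00 0.00 -0.98 68; 8.1 13.9 0.1 0.00 0.00 -1.03 68
pos [ 0.5077 -0.0373  0.0267] F [ 1.29 -1.66  0.44] J [ 0.02  0.77  0.    2.05  0.    0.32 -1.15] w 0.0579 t 4.2167
```

It has turned about 12° and the forces are small, so I'll continue.

Request:
servo_tool:
  moves: "0.1 0.5 0 0 0 -0.05 68; 0.1 1.2 0 0 0 -0.09 68; 0.2 2.1 0 0 0 -0.14 68; 0.4 2.9 0 0 0 -0.19 68; 0.5 3.8 0 0 0 -0.25 68; 0.8 4.6 0 0 0 -0.30 68; 1.1 5.4 0 0 0 -0.35 68; 1.4 6.2 0 0 0 -0.40 68; 1.7 7.0 0 0 0 -0.46 68; 2.1 7.8 0 0 0 -0.51 68; 2.6 8.5 0 0 0 -0.56 68; 3.0 9.2 0 0 0 -0.61 68; 3.6 9.9 0 0 0 -0.66 68; 4.1 10.6 0 0 0 -0.72 68; 4.7 11.2 0 0 0 -0.77 68; 5.3 11.8 0 0 0 -0.82 68; 6.0 12.4 0 0 0 -0.87 68; 6.6 12.9 0 0 0 -0.93 68; 7.3 13.4 0 0 0 -0.98 68; 7.8 13.7 0 0 0 -1.01 68"

```text
clock: 5.88
eef_pos: [0.6329, -0.1317, 0.0264]
eef_rot: [2.388, 2.04, -0.002]
contact_force: [-0.8, -1.6, 0.0]
gripper_width: 0.058
```

```bash
cat > st.py <<'E'
import sys
from h import *
s=ctrl.sense(); q=s["eef_pos"][:2]-C; a=np.degrees(np.arctan2(q[1],q[0])); print(a,np.hypot(*q))
yv=R.from_rotvec(s["eef_rot"]).as_matrix()[:,1]; print("yaw-90",np.degrees(np.arctan2(yv[1],yv[0]))-90)
im,d,c,rad,phi,j,jm=measure(); print(c,np.degrees(phi),j-C,"jar",np.degrees(np.arctan2(*(j-C)[::-1])),np.degrees(np.arctan2(*(jm-C)[::-1])))
a0=float(sys.argv[1]) if len(sys.argv)>1 else a
inc=[1.5,2.5]+[3]*18
rows([(a0+sum(inc[:k+1]),.165,.026) for k in range(20)],68)
E
python3 st.py
```

```text
-99.10274743930182 0.1640215241258789
yaw-90 -98.99193490241147
[0.65874537 0.03102585] 4.114361135901143 [0.00728661 0.08654371] jar 85.18728954765528 85.6838829167284
-0.1 0.3 0.0 0.00 0.00 -0.02 68; -0.1 1.0 0.0 0.00 0.00 -0.07 68; -0.0 1.9 0.0 0.00 0.00 -0.12 68; 0.1 2.7 0.1 0.00 0.00 -0.17 68; 0.3 3.6 0.1 0.00 0.00 -0.22 68; 0.5 4.4 0.1 0.00 0.00 -0.28 68; 0.8 5.2 0.1 0.00 0.00 -0.33 68; 1.1 6.1 0.1 0.00 0.00 -0.38 68; 1.4 6.8 0.1 0.00 0.00 -0.43 68; 1.8 7.6 0.1 0.00 0.00 -0.49 68; 2.2 8.4 0.1 0.00 0.00 -0.54 68; 2.7 9.1 0.1 0.00 0.00 -0.59 68; 3.2 9.8 0.1 0.00 0.00 -0.64 68; 3.7 10.5 0.1 0.00 0.00 -0.70 68; 4.3 11.1 0.1 0.00 0.00 -0.75 68; 4.9 11.8 0.1 0.00 0.00 -0.80 68; 5.5 12.3 0.1 0.00 0.00 -0.85 68; 6.2 12.9 0.1 0.00 0.00 -0.91 68; 6.9 13.4 0.1 0.00 0.00 -0.96 68; 7.6 13.9 0.1 0.00 0.00 -1.01 68
pos [ 0.6342 -0.1315  0.0265] F [ 2.47 -1.28  0.14] J [ 0.34  0.9  -0.3   1.66  0.4   0.65 -0.33] w 0.0581 t 5.9333
```

Request:
servo_tool:
  moves: "0 0.4 0 0 0 -0.02 68; 0 1.0 0 0 0 -0.07 68; 0 1.9 0 0 0 -0.12 68; 0.1 2.7 0 0 0 -0.17 68; 0.3 3.6 0 0 0 -0.22 68; 0.5 4.4 0 0 0 -0.28 68; 0.8 5.2 0 0 0 -0.33 68; 1.1 6.1 0 0 0 -0.38 68; 1.4 6.8 0 0 0 -0.43 68; 1.8 7.6 0 0 0 -0.49 68; 2.2 8.4 0 0 0 -0.54 68; 2.7 9.1 0 0 0 -0.59 68; 3.2 9.8 0 0 0 -0.64 68; 3.7 10.5 0 0 0 -0.70 68; 4.3 11.1 0 0 0 -0.75 68; 4.9 11.8 0 0 0 -0.80 68; 5.5 12.3 0 0 0 -0.85 68; 6.2 12.9 0 0 0 -0.91 68; 6.9 13.4 0 0 0 -0.96 68; 7.4 13.7 0 0 0 -0.99 68"

```text
clock: 7.6
eef_pos: [0.78, -0.0783, 0.0262]
eef_rot: [1.131, 2.931, -0.0]
contact_force: [-1.0, 0.1, 0.1]
gripper_width: 0.0581
```

```bash
python3 st.py; python3 -c "
from h import *
im,_=ctrl.grab_frame('top');cv2.imwrite('pics/mid.png',cv2.resize(im[140:320,210:400],(760,720))[:600])"
```

```text
-41.83830515552602 0.16273844001165433
yaw-90 -42.19624858286128
[0.65881877 0.03031032] -9.97544763391658 [-0.07071729  0.05107318] jar 144.16256990330484 143.9269101703152
-0.3 0.3 0.0 0.00 -0.00 -0.03 68; -0.3 1.0 0.0 0.00 -0.00 -0.07 68; -0.2 1.9 0.0 0.00 -0.00 -0.13 68; -0.0 2.7 0.0 0.00 -0.00 -0.18 68; 0.1 3.6 0.0 0.00 -0.00 -0.23 68; 0.4 4.4 0.0 0.00 -0.00 -0.28 68; 0.6 5.2 0.0 0.00 -0.00 -0.34 68; 0.9 6.0 0.0 0.00 0.00 -0.39 68; 1.3 6.8 0.0 0.00 0.00 -0.44 68; 1.7 7.6 0.0 0.00 0.00 -0.49 68; 2.1 8.3 0.0 0.00 0.00 -0.55 68; 2.6 9.1 0.0 0.00 0.00 -0.60 68; 3.1 9.8 0.0 0.00 0.00 -0.65 68; 3.6 10.4 0.0 0.00 0.00 -0.70 68; 4.2 11.1 0.0 0.00 0.00 -0.76 68; 4.8 11.7 0.0 0.00 0.00 -0.81 68; 5.4 12.3 0.0 0.00 0.00 -0.86 68; 6.1 12.8 0.0 0.00 0.00 -0.91 68; 6.8 13.3 0.0 0.00 0.00 -0.96 68; 7.5 13.8 0.0 0.00 0.00 -1.02 68
pos [ 0.7805 -0.0765  0.0263] F [0.02 1.28 0.18] J [ 0.31  1.11 -0.57  1.18  0.6   1.01  0.52] w 0.0582 t 7.65
```

View pics/mid.png

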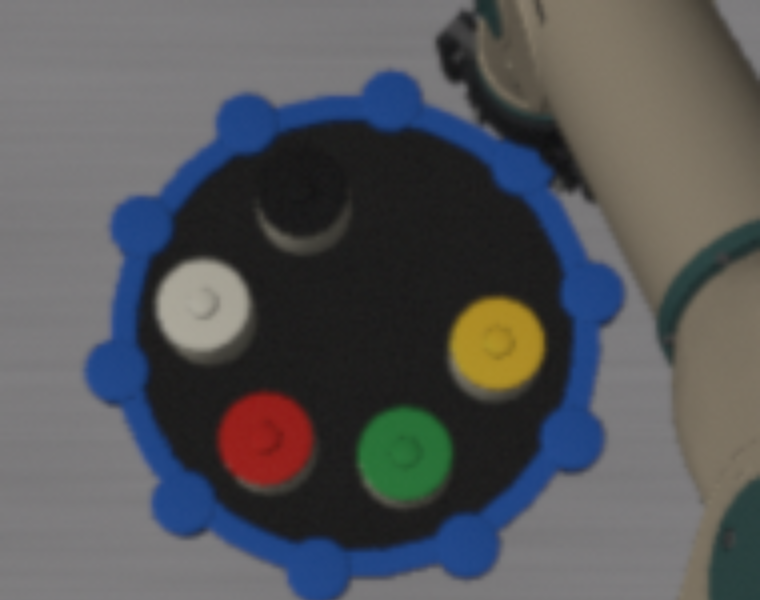

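The picture shows the red jar at lower left (266,438), upright and on its way to the front. I'll continue about 43° and slow down at the end.

Request:
servo_tool:
  moves: "-0.1 0.4 0 0 0 -0.03 68; -0.2 1.0 0 0 0 -0.07 68; -0.2 1.9 0 0 0 -0.13 68; 0 2.7 0 0 0 -0.18 68; 0.1 3.6 0 0 0 -0.23 68; 0.4 4.4 0 0 0 -0.28 68; 0.6 5.2 0 0 0 -0.34 68; 0.9 6.0 0 0 0 -0.39 68; 1.3 6.8 0 0 0 -0.44 68; 1.7 7.6 0 0 0 -0.49 68; 2.1 8.3 0 0 0 -0.55 68; 2.6 9.1 0 0 0 -0.60 68; 3.0 9.6 0 0 0 -0.64 68; 3.3 10.0 0 0 0 -0.67 68; 3.6 10.3 0 0 0 -0.70 68; 3.8 10.6 0 0 0 -0.72 68; 3.9 10.8 0 0 0 -0.73 68; 4 10.9 0 0 0 -0.74 68; 4 10.9 0 0 0 -0.74 68; 4 10.9 0 0 0 -0.74 68"

```text
clock: 9.37
eef_pos: [0.8235, 0.0291, 0.0263]
eef_rot: [0.001, -3.141, -0.0]
contact_force: [0.8, -0.5, -0.2]
gripper_width: 0.0579
```

```bash
sed -i 's/inc=.*/inc=[1]*12/' st.py; python3 st.py
```

```text
-0.4326936112211557 0.1647110713864613
yaw-90 0.04865764599946942
[0.65752685 0.03406505] -3.569804627615548 [-0.08720214 -0.0092343 ] jar -173.95517090061404 -174.1324713636528
-0.0 0.3 0.0 0.00 -0.00 -0.01 68; -0.0 0.6 0.0 0.00 -0.00 -0.03 68; -0.0 0.9 0.0 0.00 -0.00 -0.04 68; 0.0 1.2 0.0 0.00 -0.00 -0.06 68; 0.0 1.5 0.0 0.00 -0.00 -0.08 68; 0.1 1.7 0.0 0.00 -0.00 -0.10 68; 0.1 2.0 0.0 0.00 -0.00 -0.11 68; 0.1 2.3 0.0 0.00 -0.00 -0.13 68; 0.2 2.6 0.0 0.00 -0.00 -0.15 68; 0.2 2.9 0.0 0.00 -0.00 -0.17 68; 0.3 3.2 0.0 0.00 -0.00 -0.18 68; 0.3 3.5 0.0 0.00 -0.00 -0.20 68; 0.3 3.5 0.0 0.00 -0.00 -0.20 68; 0.3 3.5 0.0 0.00 -0.00 -0.20 68; 0.3 3.5 0.0 0.00 -0.00 -0.20 68; 0.3 3.5 0.0 0.00 -0.00 -0.20 68; 0.3 3.5 0.0 0.00 -0.00 -0.20 68; 0.3 3.5 0.0 0.00 -0.00 -0.20 68; 0.3 3.5 0.0 0.00 -0.00 -0.20 68; 0.3 3.5 0.0 0.00 -0.00 -0.20 68
pos [0.8236 0.0289 0.0263] F [0.24 0.73 0.45] J [ 0.19  1.2  -0.71  1.01  0.73  1.15  1.12] w 0.0581 t 9.4167
```

Request:
servo_tool:
  moves: "0 0.2 0 0 0 -0.01 68; 0 0.5 0 0 0 -0.03 68; 0 0.8 0 0 0 -0.04 68; 0 1.1 0 0 0 -0.06 68; 0 1.4 0 0 0 -0.08 68; 0.1 1.6 0 0 0 -0.09 68; 0.1 1.8 0 0 0 -0.10 68; 0.1 2.0 0 0 0 -0.11 68; 0.1 2.2 0 0 0 -0.13 68; 0.1 2.3 0 0 0 -0.13 68; 0.1 2.4 0 0 0 -0.14 68; 0.1 2.4 0 0 0 -0.14 68; 0.1 2.4 0 0 0 -0.14 68"

```text
clock: 10.5
eef_pos: [0.8226, 0.0533, 0.0264]
eef_rot: [-0.222, 3.134, 0.001]
contact_force: [0.7, 0.3, -0.3]
gripper_width: 0.0583
```

```bash
python3 st.py; python3 st.py | sed -n 3p
```

```text
7.991164517098441 0.16537525419446775
yaw-90 8.093409806176027
[0.65633525 0.03744842] 4.7429735986913855 [-0.08504435 -0.02202614] jar -165.4796834594113 -165.8165526030841
0.0 0.3 0.0 0.00 0.00 -0.02 68; 0.0 0.6 0.0 0.00 0.00 -0.03 68; 0.1 0.9 0.0 0.00 0.00 -0.05 68; 0.1 1.2 0.0 0.00 0.00 -0.07 68; 0.1 1.4 0.0 0.00 0.00 -0.09 68; 0.1 1.7 0.0 0.00 0.00 -0.10 68; 0.2 2.0 0.0 0.00 0.00 -0.12 68; 0.2 2.3 0.0 0.00 0.00 -0.14 68; 0.2 2.6 0.0 0.00 0.00 -0.16 68; 0.3 2.9 0.0 0.00 0.00 -0.17 68; 0.3 3.2 0.0 0.00 0.00 -0.19 68; 0.4 3.4 0.0 0.00 0.00 -0.21 68; 0.4 3.4 0.0 0.00 0.00 -0.21 68; 0.4 3.4 0.0 0.00 0.00 -0.21 68; 0.4 3.4 0.0 0.00 0.00 -0.21 68; 0.4 3.4 0.0 0.00 0.00 -0.21 68; 0.4 3.4 0.0 0.00 0.00 -0.21 68; 0.4 3.4 0.0 0.00 0.00 -0.21 68; 0.4 3.4 0.0 0.00 0.00 -0.21 68; 0.4 3.4 0.0 0.00 0.00 -0.21 68
pos [0.8226 0.0532 0.0264] F [-0.34  0.28  0.51] J [ 0.17  1.2  -0.73  1.01  0.75  1.16  1.22] w 0.058 t 10.55
[0.6561825  0.03750781] 4.827550719478863 [-0.08499606 -0.02200408] jar -165.48571845752744 -165.78173867815826
```

The jar is at -165.5°, on target. I'll back the pushing finger off, lift straight up, and check again without the arm in the way.

Request:
servo_tool:
  moves: "0 -0.2 0 0 0 0 68; 0 -0.4 0 0 0 0 68; 0 -0.4 -0.5 0 0 0 68; 0 -0.4 -1.5 0 0 0 68; 0 -0.4 -3 0 0 0 68; 0 -0.4 -5 0 0 0 68; 0 -0.4 -8 0 0 0 68; 0 -0.4 -11 0 0 0 68; 0 -0.4 -14 0 0 0 68; 0 -5 -17 0 0 0 68; 0 -9 -17 0 0 0 68; 0 -13 -17 0 0 0 68; 0 -17 -17 0 0 0 68; 0 -21 -17 0 0 0 68; 0 -25 -17 0 0 0 68; 0 -25 -17 0 0 0 68; 0 -25 -17 0 0 0 68"

```text
clock: 12.02
eef_pos: [0.8578, -0.2, 0.198]
eef_rot: [-0.209, 3.132, -0.003]
contact_force: [0.7, 1.5, -0.5]
gripper_width: 0.0581
```

Run:
```python
from h import *
for _ in range(2):
    im,d,c,rad,phi,j,jm=measure(); print(c,np.degrees(phi),[np.degrees(np.arctan2(*(q-C)[::-1])) for q in(j,jm)],np.hypot(*(j-C)))
b,n=boardfit(im,d)
for n in["chilli_jar","bowl","mug","bottle"]:
    for r in ctrl.regions_of(n,"top")[:1]:
        P=cloud("top",r["region"],d); print(n,round(r["confidence"],2),P.mean(0).round(3))
s=ctrl.sense(); print(s["eef_pos"],s["contact_force"],s["clock"])
cv2.imwrite("pics/end.png",cv2.resize(im[130:400,160:480],None,fx=2.2,fy=2.2))
```

```text
[0.65870986 0.03024662] 4.413700552368093 [np.float64(-165.4939488753805), np.float64(-165.79051891405717)] 0.08789587087075244
[0.65863362 0.03019629] 4.452297034456288 [np.float64(-165.50490199397032), np.float64(-165.81740098945988)] 0.08801851094714426
chilli_jar 0.86 [0.571 0.009 0.09 ]
bowl 0.76 [ 0.512 -0.47   0.04 ]
mug 0.66 [0.526 0.42  0.038]
bottle 0.8 [0.596 0.355 0.116]
[ 0.85793104 -0.19194724  0.19707117] [ 0.13689349 -0.61591287 -0.2051047 ] 12.3167
```

View pics/end.png

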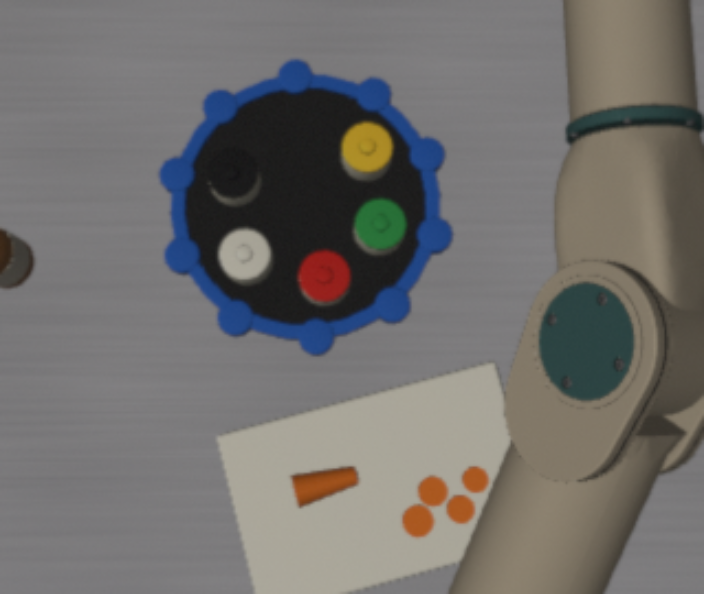

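The red jar (323,276) faces the board squarely, the other jars are upright, and the fingers are clear. The arm hides the bowl in this view, so I'll check it against the first picture from the scene camera.

Run:
```python
from h import *
im,d=ctrl.grab_frame("scene"); d0=np.load("scene0.npy"); im0=cv2.imread("pics/scene0.png")
for n in["bowl","mug","bottle"]:
    r=ctrl.regions_of(n,"scene")[0]; print(n,round(r["confidence"],2),np.round(r["rect"]), cloud("scene",r["region"],d).mean(0).round(3), cloud("scene",r["region"],d0).mean(0).round(3))
cv2.imwrite("pics/sc1.png",im)
```

```text
bowl 0.75 [ 94. 232. 171. 296.] [ 0.491 -0.429  0.03 ] [ 0.491 -0.429  0.03 ]
mug 0.59 [432. 162. 471. 199.] [0.521 0.399 0.057] [0.521 0.399 0.057]
bottle 0.68 [436. 158. 465. 223.] [0.617 0.353 0.094] [0.617 0.353 0.095]
```

View pics/sc1.png

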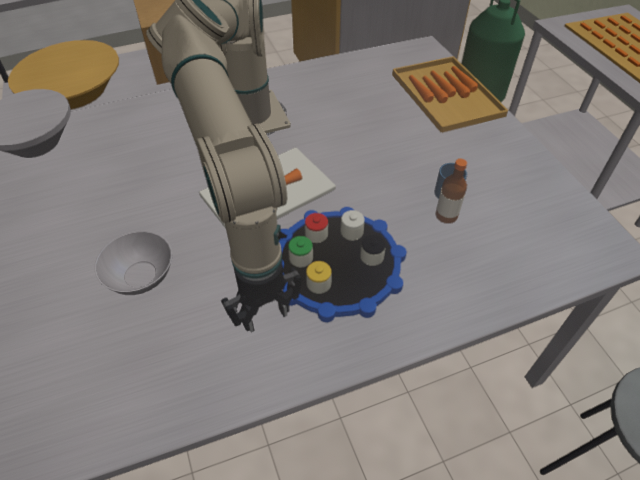

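The scene view shows the bowl (135,265), mug and bottle exactly where they were. The gripper is clear and high, and the red jar (317,228) is beside the board. Handing in.

```bash
python3 -c "
from plant import ctrl
print(ctrl.sign_off(), ctrl.sense()['clock'])"
```

```text
the job is handed in; nothing more can be done
the job is handed in; nothing more can be done
```

The red-lidded chilli jar now stands at the front, facing the chopping board, and I handed the job in at about 12.5 s of the 64 s allowed. I straddled one rim lobe with the open fingertips and swept it slowly anticlockwise about 179°. Then I backed the fingers off and lifted clear.

**Position:** my last measurement puts the jar at -165.5° to -165.8°, against a front direction of about -165.45°. The measurement is repeatable with the arm out of the way, so the carousel is at rest.

**Surroundings:** the jars stand upright in the last pictures. The bowl, mug and bottle are within 1 mm of where they started in the scene camera. Measured contact forces at the points I checked stayed within about 3 N.

**Disagreement:** the rim lobes say the platter turned about 178.1°, while the jar's own angle changed by about 179.1°. This 1° gap could be lid-centre measurement error or a slight slip of the jar. I judged the remaining error at about 0.5° and left it. The top camera also gave the bowl a shifted position, but the arm was hiding part of the bowl in that view.

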